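# Scan the job card, then hold the spring clip open around its top edge

## Robot

A 6-joint arm with a two-finger parallel gripper is mounted at the origin on the work surface. World frame = base frame: x ahead of the robot, y to its left, z up, the work surface at z = 0. Lengths are in m, angles in rad, forces in N, time in s.
With the tool pointing down it reaches from about 0.325 to 0.775 m from the base axis. Payload 5.5 kg.
Tool frame: the origin (TCP) lies between the finger pads; the fingertips stand 14 mm ahead of it and the grasp point (between the pads) lies 5 mm behind it (env.tip_reach is the distance from the TCP to the fingertips, in m); z points along the fingers, y is the line along which they close (so a half turn about z gives the same grasp; the last joint's range is limited). The gripper opens to 88 mm and grips with 3 to 60 N. Pads are 20 mm wide; open, the fingers measure 115 mm over their backs; the gripper's body (75 mm by 178 mm) begins 61 mm behind the grasp point.
Start: joints at [1.161, 0.091, 1.231, -0, 1.82, -0.057], TCP at [0.207, 0.563, 0.215] pointing down, gripper open.
Joint ranges: [-2.87, 2.87], [-0.86, 2.18], [0.17, 2.46], [-1.51, 4.65], [0.06, 2.69], [-2.65, 2.65]. Speed limits (rad/s): [2.57, 2.57, 3.01, 3.14, 3.14, 3.14].

## Interface

Orientations are given as a rotation vector (axis times angle).
In Python, from plant import observe, cams, job, env gives the robot as it stands.
- The arm moves only by the tool arm_command, never from a script. Its argument "steps" is a list of rows, each an object of numbers: "ax", "ay", "az": the turn, a rotation vector about the tool's x, y, z in units of 6 degrees (1.0 is 6 degrees); "dx", "dy", "dz": the shift along the tool's x, y, z in units of 50 mm (1.0 is 50 mm); "jaw": the gripper command: -1 is shut, 1 is fully open, values between are in proportion. A call has 1 to 8 rows; each row shifts and turns the commanded pose from where the row before left it, along the tool's axes as they then stand; what a row does not reach is not made up. A row lasts 1/10 s, in which the tool goes at most 50 mm and 8.59 degrees, less where a joint would pass 70% of its speed; a pose out of reach is approached as far as the arm can. A call is refused whole if a number of a shift passes 1 or a number of a turn 1, either way. A call with a gripper value outside its range is refused whole. The fingers move at their own pace and stop on an object; "grip_force" is the grip in N (left out, the last holds). Time passes only in rows, so rows that do not move let the fingers close. It gives the time, the measured TCP pose, the force, the opening and the grip force at its end, in the units of the state.
- observe(): the state, without advancing time (a new reading comes with each control period).
- cams.capture(name): name is "side" or "top"; returns a dict with "pixels" (400x640x3 uint8, red, green, blue), "vfov" (degrees; the focal length in pixels is half the picture's height over the tangent of half this angle, whatever the lens; pixels are square), "cx", "cy" (the principal point, pixels), "R" (3x3) and "t" (3): a world point X has camera coordinates R X + t. Camera axes: x right, y down, z forward; pixel columns grow to the right and rows downward; lengths in m; the calibration is good to about 2 mm. A picture is of the moment at which its call begins. There is no depth.
- job.finish_job(): hands the job in; it is judged then, once.
The state is a dict: "clock": time; "qpos": joint angles; "joint_vel": joint speeds; "effort": joint torques, N m; "position": TCP position; "eef_rot": TCP orientation; "wrist_force": force on the tool from outside, world axes, zero at the start; "moment": the same for the moment, N m; "opening": opening from 0.0 (shut) to 1.0 (fully open); "grip_force": force on a finger pad.
Only numpy, scipy, OpenCV 4.12 (cv2) and the standard library are available. Lean on these libraries where they do the work, as an engineer would, in place of code of your own. Each camera call takes 0.05 s, during which the arm holds its last target. There are 200 camera calls.

## Task

Pick up the stick scanner and hold it steady for a second with its window about 10 cm from the barcode label on the standing job card, pointing level and straight at the middle of the label; then lay it back down on the bench, lying flat as it was. Next take the spring clip off its parking bracket by squeezing its two handles together, and hold it squeezed wide open around the middle of the card's top edge, upright, with the edge well in between the two jaws and square to them and the clip not touching the card, so that a colleague can slip a sheet in. Finish while still holding the clip open there: do not let go of it, and do not shift the card or disturb the other things on the bench.

Things in the scene. Friction and masses are not known exactly. Their poses are not given: they have to be found in the camera images.
- scanner: Grey stick barcode scanner, loose on the bench, about 140 g: a bar 34 mm wide and 34 mm high, 150 mm long in all, with a wider black head (44 mm wide, 22 mm long) at its +x end. Origin at the centre of its underside; x along its length towards the window, z up. It can be gripped across its 34 mm width anywhere behind the head (from x = -75 to x = +50 mm).
- scanner_window (a point): Centre of the scanner's window, on its front end face: 75 mm along x from the scanner's origin and 17 mm above its underside. Same axes as the scanner; it looks along +x.
- card: Job card, a stiff brown board 105 mm wide, 3 mm thick, standing upright in a loose steel foot (130 x 80 x 20 mm; 900 g in all). Origin under the middle of the foot; x along the card's width, y across its thickness, z up. The card's top edge is 165 mm above the bench. The white label with the barcode is on its +y face.
- card_label (a point): Centre of the barcode label (62 x 32 mm) on the card's +y face, 95 mm above the bench. Same axes as the card: the label looks along +y.
- card_top (a point): Middle of the card's top edge, 165 mm above the bench. Same axes as the card.
- bracket: Aluminium parking bracket fixed to the bench: a foot 110 x 80 x 8 mm and an upright plate 90 mm long (x), 4 mm thick (y), whose top edge is 85 mm above the bench; the clip starts clamped on the plate's top edge, its x axis along the plate, its pivot 22 mm above that edge. Origin under the middle of the foot.
- clip: Steel spring clip like a large peg, 30 mm wide (x), 100 mm tall, 75 g, loose. Origin on its pivot (axis along x); z up along the handles, which end 50 mm above the pivot; the jaws hang down to 50 mm below it. The -y half is straight, its handle a flat upright plate with outer face at y = -13 mm; the +y half is its sprung mirror image and swings. Squeezing takes 5 to 10 N; 40 N of grip is safe.
- clip_grip (a point): Where to take the clip: midway between the handles as they stand when squeezed, 30 mm above the pivot (y = 0). Same axes as the clip. A finger outside each handle closes along y. Jaws shut, the +y handle leans out 24 degrees, its tip at y = 30 mm; squeezed fully it is upright, outer face at y = +13 mm, 26 mm over both. Best centred at y = 0 to -3 mm, else the -y jaw is pushed against the bracket.
- clip_lip (a point): Inner face (y = 0) of the -y jaw's lip, 47 mm below the pivot. Same axes as the clip. Each jaw has a lip 6 mm high at its lower end; above the lips the jaws are recessed by 5 mm (-y jaw: inner face y = -5 mm). Fully squeezed, the +y lip stands 20 mm from this one in +y, so a card 7 mm from this face in +y hangs clear of both jaws.
- clip_arm (a joint): Opening angle of the clip's sprung (+y) half about the pivot (rad): 0 jaws shut, about 0.08 when clamped on the bracket, 0.42 fully squeezed (end stop). The gap between the lips is about 48 mm times this angle.
- mortar: White ceramic bowl, 72 mm across, 45 mm high, bystander. Origin under its centre.
- ferrule_a: Brass flanged ferrule, 28 mm across, 30 mm high, standing, bystander. Origin under its centre.
- ferrule_b: Steel flanged ferrule, 28 mm across, 24 mm high, standing, bystander. Origin under its centre.
- cement: Closed jar, 52 mm across, 60 mm high, bystander. Origin under its centre.
Mind the look-alikes: they are no part of the job. Several things look just like the scanner: the one meant starts farthest to the robot's left. Of the things that look like the clip, the larger one is meant.

How it is judged:
On the way, in this order (a step that is already met when the one before it is completed fails the run):
1. the held scanner is aimed at the barcode label: window 5 to 15 cm in front of it, label within 20 mm of its line of sight, within 20 degrees of square, held still 0.7 s (x of card_label in the frame of scanner_window between 0.05 and 0.15 m and y of card_label in the frame of scanner_window between -0.02 and 0.02 m and z of card_label in the frame of scanner_window between -0.02 and 0.02 m and y of scanner_window in the frame of card above 0.04 m and angle between the x axis of scanner and the y axis of card, either way round below 0.35 rad and linear speed of scanner below 0.03 m/s and contact force between the fingers and scanner above 1 N), for 0.7 s.
2. the scanner lies flat on the bench again, released (height (world z) of scanner below 0.012 m and angle between scanner's own z axis and vertical below 0.15 rad and contact force between the fingers and scanner below 0.1 N and linear speed of scanner below 0.03 m/s), for 0.2 s.
At the end, for the whole second after the job is handed in: Clip held in the fingers, open 0.28 rad or more, upright and square within 11 deg, card edge 8 mm or more up between its jaws, within 25 mm of the card's middle, touching neither card nor bracket; scanner flat on the bench, released; card moved under 15 mm (all of step 2 and value of joint clip_arm above 0.28 rad and contact force between the fingers and clip above 2 N and contact force between clip and card below 0.3 N and contact force between clip and bracket below 0.3 N and z of card_top in the frame of clip between -0.042 and -0.008 m and y of card_top in the frame of clip between -0.004 and 0.02 m and x of clip in the frame of card between -0.025 and 0.025 m and angle between the x axis of clip and the x axis of card, either way round below 0.2 rad and angle between clip's own z axis and vertical below 0.2 rad and linear speed of clip below 0.02 m/s and distance of card from where it was at the start of the episode below 0.015 m); the arm keeps its last pose, push and grip.
It fails at once if the job card is shoved or tipped (distance of card from where it was at the start of the episode above 0.015 m or angle between card's own z axis and vertical above 0.1 rad).
It fails at once if a bystander is disturbed (distance of any of mortar, ferrule_a, ferrule_b, cement from where it was at the start of the episode above 0.02 m).
It also fails if it takes over 64 s, if anything falls off the work surface, if the arm or the gripper's body presses on something with over 40 N, if the wrist force passes 120 N, or if a joint passes its speed limit or range.

## Working session

There is one attempt and no reset: what is moved stays moved. The work goes in short steps, Python scripts to look and compute and a tool call to move; the robot and the scene stay as the last step left them, time stands still between calls to the robot, and variables do not carry over. Pictures are saved under pics/ and viewed, at most 10 in all, crops included, and the job is handed in when it is done.

Besides the shell and the picture viewer there is one more tool, called after "Request:" as name(argument=value, ...), one argument or row to a line, values as JSON. arm_command: Moves the arm, as the interface text tells. Its arguments: {"type":"object","properties":{"steps":{"type":"array"},"grip_force":{"type":"number"}},"required":["steps"]}

```bash
mkdir -p pics; ls; python3 - <<'E'
from plant import observe,cams
import cv2,numpy as np,json
print(observe())
for n in("side","top"):
    c=cams.capture(n); cv2.imwrite(f"pics/{n}0.png",c["pixels"][...,::-1]); np.savez(f"{n}0.npz",**c)
    print(n,c["vfov"],c["cx"],c["cy"],np.round(c["R"],3).tolist(),np.round(c["t"],3), (-np.array(c["R"]).T@c["t"]).round(3))
E
```

```text
pics
{'clock': 0.0, 'qpos': array([ 1.16133159e+00,  9.18539751e-02,  1.23183731e+00, -2.16027238e-05,
        1.81978566e+00, -5.67293238e-02]), 'joint_vel': array([ 0.00093279, -0.00016842, -0.00107713,  0.0008628 ,  0.00070143,
       -0.00064215]), 'effort': array([ 1.24604259e-03, -4.46449363e+01, -4.06445861e+01,  7.00025400e-02,
        2.91887170e-02, -1.74497541e-04]), 'position': array([0.20718699, 0.56277784, 0.21353724]), 'eef_rot': array([-5.51142660e-01, -3.09244745e+00,  2.88701324e-03]), 'wrist_force': array([-0.62621186,  0.70100278,  0.16637194]), 'moment': array([-0.03449707,  0.05462829, -0.01511407]), 'grip_force': 0.0, 'opening': 0.9997759858794165}
side 45.04766872711609 315.6508871811313 191.7882794181198 [[0.995, -0.098, 0.001], [-0.064, -0.661, -0.747], [0.074, 0.744, -0.665]] [-0.523  0.108  1.105] [ 0.446 -0.802  0.816]
top 50.118185476081294 317.8274997442873 194.03509713882679 [[0.016, -1.0, -0.001], [-0.999, -0.016, -0.045], [0.045, 0.001, -0.999]] [0.006 0.528 1.279] [0.469 0.012 1.302]
```

View pics/top0.png

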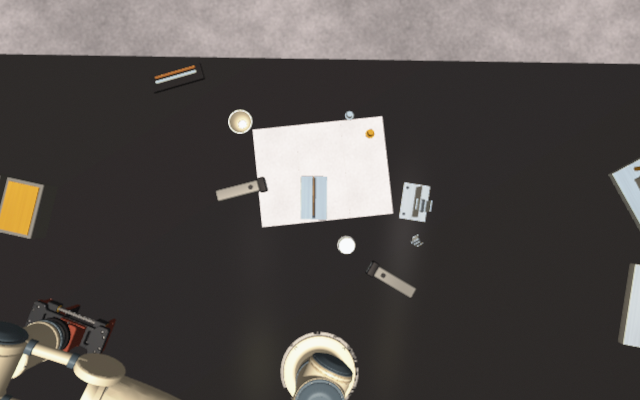

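View pics/side0.png

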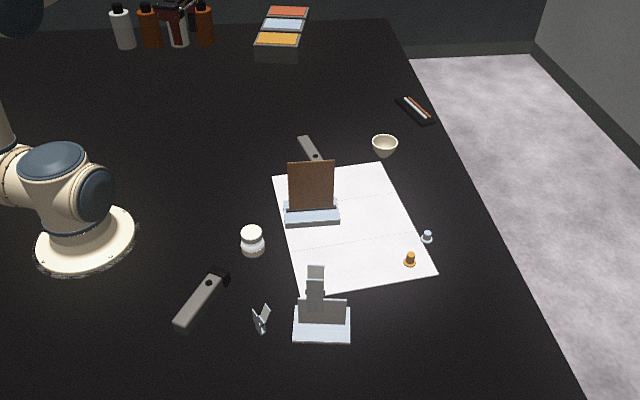

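The top view has two scanners, at (240,189) and (392,280). The one at (240,189) is farther left (+y), so it's the one meant. There are two clip-like things: the large one on its bracket at top (415,202) / side (316,280), and a small one at top (417,240) / side (261,318). The bracket one is larger. The card stands at top (314,198), and its label faces left, since the side view shows the plain back.

```bash
cat > h.py <<'E'
import numpy as np,cv2
class C:
    def __init__(s,d):
        s.R=np.array(d["R"]);s.t=np.array(d["t"]);s.im=np.array(d["pixels"])
        s.f=200/np.tan(np.radians(float(d["vfov"])/2));s.c=np.array([float(d["cx"]),float(d["cy"])])
        s.o=-s.R.T@s.t
    def ray(s,p):
        return s.R.T@np.append((np.array(p,float)-s.c)/s.f,1)
    def z(s,p,h):
        r=s.ray(p);return s.o+r*(h-s.o[2])/r[2]
    def px(s,X):
        q=s.R@np.array(X,float)+s.t;return q[:2]/q[2]*s.f+s.c
def load(n): return C(dict(np.load(n+".npz")))
def tri(cs,ps):
    A=0;b=0
    for c,p in zip(cs,ps):
        r=c.ray(p);r/=np.linalg.norm(r);M=np.eye(3)-np.outer(r,r);A=A+M;b=b+M@c.o
    return np.linalg.solve(A,b)
def cap(n,name):
    from plant import cams
    d=cams.capture(n);np.savez(name+".npz",**d);return C(d)
def crop(im,x0,y0,x1,y1,k): return cv2.resize(im[y0:y1,x0:x1,::-1],None,fx=k,fy=k,interpolation=cv2.INTER_CUBIC)
E
python3 - <<'E'
from h import *
T=load("top0");S=load("side0")
a=crop(T.im,205,165,325,235,4)     # 480x280
b=crop(T.im,395,175,440,255,7)[:300] if 0 else crop(T.im,395,175,445,225,6) #300x300
c=crop(S.im,245,255,365,350,4) #480x380 ->
o=np.zeros((600,800,3),np.uint8)
o[:280,:480]=a;o[:300,490:790]=b;o[:0]
c=crop(S.im,250,255,360,328+5,4);o[285:285+c.shape[0],:440]=c[:315]
d=crop(S.im,280,125,350,195+30,3);o[300:600,490:700]=d
cv2.imwrite("pics/comp.png",o)
E
```

```text
(no output)
```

View pics/comp.png

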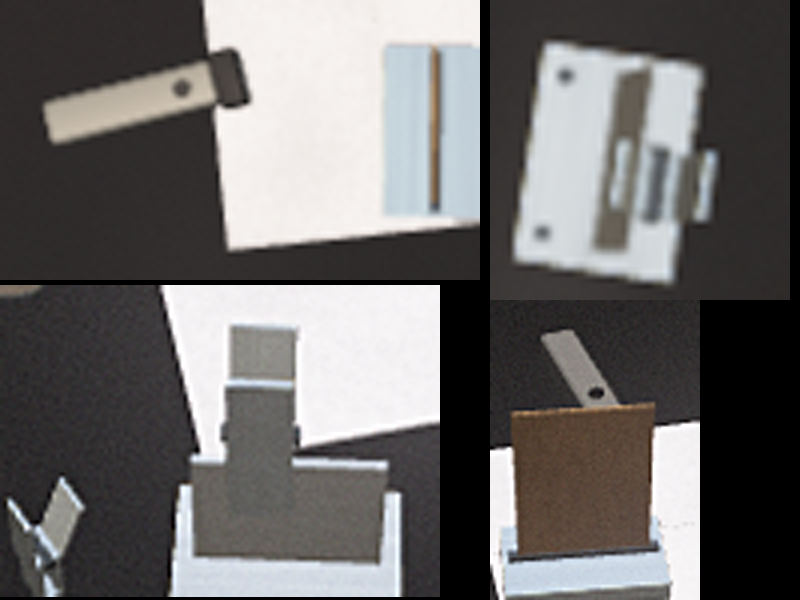

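```bash
python3 - <<'E'
from h import *
np.set_printoptions(precision=4,suppress=True)
T=load("top0");S=load("side0")
# scanner bar: light pixels in window on dark / beige vs paper
g=T.im[175:208,205:262].astype(int)
m=((g.sum(2)>250)&(g[...,0]-g[...,2]>12)).astype(np.uint8)
cs=max(cv2.findContours(m,0,2)[0],key=cv2.contourArea);r=cv2.minAreaRect(cs);bp=cv2.boxPoints(r)+[205,175]
print("bar px",bp, "world",[T.z(p,.034) for p in bp])
back=T.z((217.3,195.8),.034);fr0=T.z((265.5,183.5),.0);fr=T.z((265.5,183.5),.034)
d=fr-back;print("scanner back",back,"front",fr,"len",np.linalg.norm(d),np.linalg.norm((fr0-back)[:2]),"dir",np.degrees(np.arctan2(d[1],d[0])))
# card
a=T.z((313,176.75),.165);b=T.z((313.75,217),.165)
print("card top",a,b,np.linalg.norm(a-b),"mid",(a+b)/2,"side",S.z((287.3,162),.165),S.z((334.7,159.3),.165))
print("tri far/near",tri([T,S],[(313,176.75),(334.7,159.3)]),tri([T,S],[(313.75,217),(287.3,162)]))
# clip
print("fixed handle top",tri([T,S],[(416.7,203.7),(315.8,265.8)]),T.z((416.7,203.7),.157))
print("leaning tip",tri([T,S],[(430.8,205.8),(315.2,279.5)]))
# bracket plate top ends
for p in [(395+(632-490)/6,175+70/6),(395+(610-490)/6,175+248/6)]: print("plate",T.z(p,.085))
print("plate side",S.z((250+191/4,255+(458-285)/4),.085),S.z((250+387/4,255+(462-285)/4),.085))
f=[T.z((395+(x-490)/6,175+y/6),.008) for x,y in [(545,42),(703,65),(672,283),(515,262)]]
print("foot",np.array(f),np.mean(f,0))
for n,p in dict(mortar=(240,121),fa=(370,133),fb=(349,115),cement=(346,245),scannerB=(392,280)).items(): print(n,T.z(p,.04))
E
```

```text
bar px [[214.7647 190.0588]
 [256.4118 179.6471]
 [259.1177 190.4706]
 [217.4706 200.8823]] world [array([0.5336, 0.3201, 0.034 ]), array([0.5665, 0.1972, 0.034 ]), array([0.5345, 0.1884, 0.034 ]), array([0.5016, 0.3112, 0.034 ])]
scanner back [0.5167 0.3121 0.034 ] front [0.5555 0.1699 0.034 ] len 0.14738556409126918 0.14395413232482965 dir -74.74246235276495
card top [0.5666 0.0274 0.165 ] [0.4595 0.0237 0.165 ] 0.10711983388518342 mid [0.5131 0.0256 0.165 ] side [0.4665 0.0297 0.165 ] [0.5707 0.0293 0.165 ]
tri far/near [0.5684 0.0273 0.1666] [0.463  0.0236 0.1699]
fixed handle top [ 0.5003 -0.2528  0.1495] [ 0.4993 -0.251   0.157 ]
leaning tip [ 0.4954 -0.2888  0.1571]
plate [ 0.5498 -0.2729  0.085 ]
plate [ 0.4652 -0.2629  0.085 ]
plate side [ 0.4662 -0.2722  0.085 ] [ 0.555 -0.283  0.085]
foot [[ 0.5684 -0.247   0.008 ]
 [ 0.558  -0.3268  0.008 ]
 [ 0.4479 -0.3116  0.008 ]
 [ 0.4572 -0.2326  0.008 ]] [ 0.5079 -0.2795  0.008 ]
mortar [0.7402 0.249  0.04  ]
fa [ 0.7103 -0.1381  0.04  ]
fb [ 0.7633 -0.0751  0.04  ]
cement [ 0.3778 -0.071   0.04  ]
scannerB [ 0.278  -0.2069  0.04  ]
```

Request:
arm_command(
  steps=[
    {"dx":-0.9,"dy":-0.4,"jaw":1},
    {"dx":-0.9,"dy":-0.4,"jaw":1},
    {"dx":-0.9,"dy":-0.4,"jaw":1},
    {"dx":-0.9,"dy":-0.4,"jaw":1},
    {"dx":-0.9,"dy":-0.4,"jaw":1},
    {"dx":-0.9,"dy":-0.4,"jaw":1},
    {"dx":-0.9,"dy":-0.4,"jaw":1},
    {"dx":-0.9,"dy":-0.4,"jaw":1},
  ],
)

```text
$.steps[0]: bad value
```

Request:
arm_command(
  steps=[
    {"az":1,"jaw":1},
    {"az":1,"jaw":1},
    {"az":1,"jaw":1},
    {"az":1,"jaw":1},
    {"az":1,"jaw":1},
    {"az":1,"jaw":1},
    {"az":1,"jaw":1},
    {"az":1,"jaw":1},
  ],
)

```text
$.steps[0]: bad value
```

Request:
arm_command(
  steps=[
    {"az":1,"jaw":1},
    {"az":0.15,"jaw":1},
    {"jaw":1},
  ],
)

```text
$.steps[0]: bad value
```

```bash
cat > go.py <<'E'
import sys,numpy as np
from scipy.spatial.transform import Rotation as Ro
from plant import observe
np.set_printoptions(precision=4,suppress=True)
# go.py x y z yaw_of_tool_y(deg): delta from the measured pose in tool axes/units (turn given after, shift in present axes)
s=observe();R=Ro.from_rotvec(s["eef_rot"])
x,y,z,w=map(float,sys.argv[1:5]);w=np.radians(w)
ty=np.array([np.cos(w),np.sin(w),0]);tz=np.array([0,0,-1.]);tx=np.cross(ty,tz)
G=Ro.from_matrix(np.c_[tx,ty,tz]);d=np.array([x,y,z])-s["position"]
print("t",s["clock"],"pos",s["position"],"y yaw",np.degrees(np.arctan2(*R.as_matrix()[1::-1,1])),"open",s["opening"]*88,"grip",s["grip_force"],"F",s["wrist_force"],"q6",s["qpos"][5])
print("shift now-axes",R.inv().apply(d)/.05,"turn",np.degrees((R.inv()*G).as_rotvec())/6,"shift goal-axes",G.inv().apply(d)/.05)
E
python3 go.py .5365 .2415 .02 15; python3 - <<'E'
from h import *
T=load("top0");S=load("side0");np.set_printoptions(precision=1,suppress=True)
O=np.array([.5,-.276,.107]);u=np.array([-.125,-.992,0]);x=np.array([-.992,.125,0]);z=np.array([0,0,1])
for n,y,h in[("fix top out",-.013,.05),("fix top in",-.01,.05),("lean tip",.03,.046),("fix base",-.013,.0)]:
    for sx in(-.015,.015):
        X=O+u*y+z*h+x*sx;p=T.px(X);q=S.px(X);print(n,p,q,"crop",490+(p[0]-395)*6,(p[1]-175)*6,"side",(q[0]-250)*4,285+(q[1]-255)*4)
E
```

```text
t 0.1 pos [0.2072 0.5628 0.2136] y yaw 69.78544061567251 open 87.78025847448836 grip 0.0 F [ 0.2807 -0.0625  0.3139] q6 -0.056697701939254636
shift now-axes [-8.4009 -3.7473  3.8778] turn [-0.0163  0.0072  9.1309] shift goal-axes [-7.9113  4.6983  3.872 ]
fix top out [421.9 197.4] [325.2 267.8] crop 651.69574257033 134.1455602144125 side 300.9938590340598 336.0669585852236
fix top out [420.5 208.5] [308.1 267.4] crop 642.9679938536376 200.7387740713774 side 232.34647408850674 334.5410379028649
fix top in [423.1 197.5] [325.2 269.1] crop 658.3632694751262 135.08953246056836 side 300.90867251695795 341.4526453031026
fix top in [421.6 208.6] [308.  268.7] crop 649.643160408878 201.68507108678904 side 232.0783777873537 339.9189306335011
lean tip [437.5 199.7] [324.9 289.2] crop 744.7872909415506 147.96614207265168 side 299.59276722642016 421.9463265147001
lean tip [436.  210.7] [307.1 288.8] crop 736.1961948925532 214.36100732148105 side 228.46039297673906 420.3037294185824
fix base [417.6 198. ] [324.8 285.5] crop 625.6545189000719 138.1599742653426 side 299.37841118038136 406.8554893494377
fix base [416.2 208.7] [308.3 285.1] crop 617.2627755187698 201.97124487996075 side 233.3353647599863 405.3404324333296
```

The clip makes sense the other way round. The near handle (tip z≈0.157, y≈-0.289) is the upright -y half and the far one leans, so clip +y points along world +y. The bracket plate agrees with this. The refused rows probably need every key, so I'm resending them in full.

Request:
arm_command(
  steps=[
    {"dx":-0.9,"dy":-0.4,"dz":0,"ax":0,"ay":0,"az":0,"jaw":1},
    {"dx":-0.9,"dy":-0.4,"dz":0,"ax":0,"ay":0,"az":0,"jaw":1},
    {"dx":-0.9,"dy":-0.4,"dz":0,"ax":0,"ay":0,"az":0,"jaw":1},
    {"dx":-0.9,"dy":-0.4,"dz":0,"ax":0,"ay":0,"az":0,"jaw":1},
    {"dx":-0.9,"dy":-0.4,"dz":0,"ax":0,"ay":0,"az":0,"jaw":1},
    {"dx":-0.9,"dy":-0.4,"dz":0,"ax":0,"ay":0,"az":0,"jaw":1},
    {"dx":-0.9,"dy":-0.4,"dz":0,"ax":0,"ay":0,"az":0,"jaw":1},
    {"dx":-0.9,"dy":-0.4,"dz":0,"ax":0,"ay":0,"az":0,"jaw":1},
  ],
  grip_force=25,
)

```text
clock: 0.9
position: [0.4909, 0.2868, 0.2142]
eef_rot: [-0.551, -3.092, 0.0]
wrist_force: [-0.2, 0.3, -0.2]
opening: 1.004
grip_force: 0.0
```

Request:
arm_command(
  steps=[
    {"dx":0,"dy":0,"dz":0,"ax":0,"ay":0,"az":1,"jaw":1},
    {"dx":0,"dy":0,"dz":0,"ax":0,"ay":0,"az":1,"jaw":1},
    {"dx":0,"dy":0,"dz":0,"ax":0,"ay":0,"az":1,"jaw":1},
    {"dx":0,"dy":0,"dz":0,"ax":0,"ay":0,"az":1,"jaw":1},
    {"dx":0,"dy":0,"dz":0,"ax":0,"ay":0,"az":1,"jaw":1},
    {"dx":0,"dy":0,"dz":0,"ax":0,"ay":0,"az":1,"jaw":1},
    {"dx":0,"dy":0,"dz":0,"ax":0,"ay":0,"az":1,"jaw":1},
    {"dx":0,"dy":0,"dz":0,"ax":0,"ay":0,"az":1,"jaw":1},
  ],
)

```text
clock: 1.7
position: [0.4897, 0.2884, 0.214]
eef_rot: [-1.767, -2.597, 0.002]
wrist_force: [0.1, -0.5, 0.2]
opening: 1.0
grip_force: 0.0
```

Request:
arm_command(
  steps=[
    {"dx":0,"dy":0,"dz":0,"ax":0,"ay":0,"az":1,"jaw":1},
    {"dx":0,"dy":0,"dz":0,"ax":0,"ay":0,"az":0.15,"jaw":1},
    {"dx":0,"dy":0,"dz":0,"ax":0,"ay":0,"az":0,"jaw":1},
  ],
)

```text
clock: 2.0
position: [0.4898, 0.2885, 0.2142]
eef_rot: [-1.912, -2.492, 0.001]
wrist_force: [-1.2, -0.1, -0.5]
opening: 0.999
grip_force: 0.0
```

```bash
python3 go.py .5365 .2415 .02 15
```

```text
t 2.0 pos [0.4898 0.2885 0.2142] y yaw 15.003302373495812 open 87.90230255690899 grip 0.0 F [-1.2133 -0.0942 -0.545 ] q6 0.21058766766238654
shift now-axes [-1.149   0.6622  3.8842] turn [-0.0064  0.0012  0.0006] shift goal-axes [-1.1495  0.6597  3.8845]
```

Request:
arm_command(
  steps=[
    {"dx":-0.57,"dy":0.33,"dz":0,"ax":0,"ay":0,"az":0,"jaw":1},
    {"dx":-0.58,"dy":0.33,"dz":0,"ax":0,"ay":0,"az":0,"jaw":1},
    {"dx":0,"dy":0,"dz":0.9,"ax":0,"ay":0,"az":0,"jaw":1},
    {"dx":0,"dy":0,"dz":0.9,"ax":0,"ay":0,"az":0,"jaw":1},
    {"dx":0,"dy":0,"dz":0.9,"ax":0,"ay":0,"az":0,"jaw":1},
    {"dx":0,"dy":0,"dz":0.6,"ax":0,"ay":0,"az":0,"jaw":1},
    {"dx":0,"dy":0,"dz":0.38,"ax":0,"ay":0,"az":0,"jaw":1},
    {"dx":0,"dy":0,"dz":0.2,"ax":0,"ay":0,"az":0,"jaw":1},
  ],
)

```text
clock: 2.8
position: [0.5351, 0.2409, 0.0178]
eef_rot: [-1.911, -2.491, 0.005]
wrist_force: [-0.1, 0.1, 0.5]
opening: 0.996
grip_force: 0.0
```

Request:
arm_command(
  steps=[
    {"dx":0,"dy":0,"dz":0,"ax":0,"ay":0,"az":0,"jaw":-1},
    {"dx":0,"dy":0,"dz":0,"ax":0,"ay":0,"az":0,"jaw":-1},
    {"dx":0,"dy":0,"dz":0,"ax":0,"ay":0,"az":0,"jaw":-1},
    {"dx":0,"dy":0,"dz":0,"ax":0,"ay":0,"az":0,"jaw":-1},
    {"dx":0,"dy":0,"dz":0,"ax":0,"ay":0,"az":0,"jaw":-1},
    {"dx":0,"dy":0,"dz":0,"ax":0,"ay":0,"az":0,"jaw":-1},
    {"dx":0,"dy":0,"dz":0,"ax":0,"ay":0,"az":0,"jaw":-1},
    {"dx":0,"dy":0,"dz":0,"ax":0,"ay":0,"az":0,"jaw":-1},
  ],
)

```text
clock: 3.6
position: [0.5368, 0.2415, 0.0209]
eef_rot: [1.915, 2.49, 0.001]
wrist_force: [1.1, 0.8, 1.1]
opening: 0.384
grip_force: 25.0
```

```bash
python3 go.py .5095 .203 .098 1.5
```

```text
t 3.6 pos [0.5368 0.2415 0.0209] y yaw 14.887613343301824 open 33.828472338177725 grip 24.993455708026886 F [1.0574 0.8287 1.133 ] q6 0.10516170734373582
shift now-axes [-0.6042 -0.7244 -1.5421] turn [ 0.007  -0.0017  2.2313] shift goal-axes [-0.7559 -0.5659 -1.5415]
```

Request:
arm_command(
  steps=[
    {"dx":0,"dy":0,"dz":-0.5,"ax":0,"ay":0,"az":0,"jaw":-1},
    {"dx":0,"dy":0,"dz":-0.5,"ax":0,"ay":0,"az":0,"jaw":-1},
    {"dx":0,"dy":0,"dz":-0.54,"ax":0,"ay":0,"az":0,"jaw":-1},
    {"dx":0,"dy":0,"dz":0,"ax":0,"ay":0,"az":0.75,"jaw":-1},
    {"dx":0,"dy":0,"dz":0,"ax":0,"ay":0,"az":0.75,"jaw":-1},
    {"dx":0,"dy":0,"dz":0,"ax":0,"ay":0,"az":0.75,"jaw":-1},
    {"dx":-0.4,"dy":-0.3,"dz":0,"ax":0,"ay":0,"az":0,"jaw":-1},
    {"dx":-0.35,"dy":-0.27,"dz":0,"ax":0,"ay":0,"az":0,"jaw":-1},
  ],
)

```text
clock: 4.4
position: [0.5082, 0.2028, 0.0968]
eef_rot: [-2.193, -2.248, 0.003]
wrist_force: [-0.8, -0.3, -2.0]
opening: 0.384
grip_force: 25.0
```

Request:
arm_command(
  steps=[
    {"dx":0,"dy":0,"dz":0,"ax":0,"ay":0,"az":0,"jaw":-1},
    {"dx":0,"dy":0,"dz":0,"ax":0,"ay":0,"az":0,"jaw":-1},
    {"dx":0,"dy":0,"dz":0,"ax":0,"ay":0,"az":0,"jaw":-1},
    {"dx":0,"dy":0,"dz":0,"ax":0,"ay":0,"az":0,"jaw":-1},
  ],
)

```text
clock: 4.8
position: [0.5092, 0.2037, 0.0975]
eef_rot: [-2.194, -2.249, 0.0]
wrist_force: [0.4, 0.2, -1.4]
opening: 0.384
grip_force: 25.0
```

```bash
python3 go.py .5095 .203 .098 1.5; python3 - <<'E'
from h import *
T=cap("top","top1");S=cap("side","side1")
o=np.zeros((600,800,3),np.uint8)
a=crop(T.im,200,130,360,230,5);o[:500,:800]=a[:500]
cv2.imwrite("pics/hold.png",o[:500])
b=crop(S.im,250,60,410,180,5);cv2.imwrite("pics/hold_s.png",b)
E
```

```text
t 4.8 pos [0.5092 0.2037 0.0975] y yaw 1.414077159173077 open 33.798584943833795 grip 24.99376952648163 F [ 0.3507  0.2148 -1.4487] q6 0.2938129216805583
shift now-axes [-0.0148  0.006  -0.01  ] turn [-0.0013 -0.001  -0.0143] shift goal-axes [-0.0148  0.006  -0.01  ]
```

View pics/hold.png

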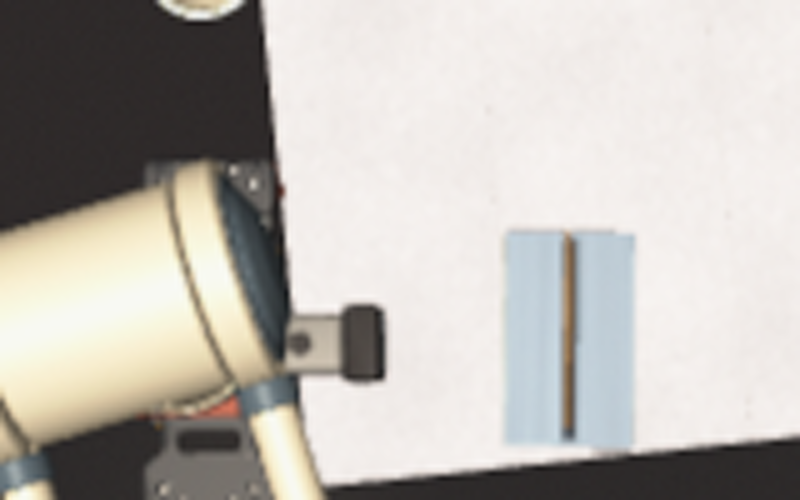

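View pics/hold_s.png

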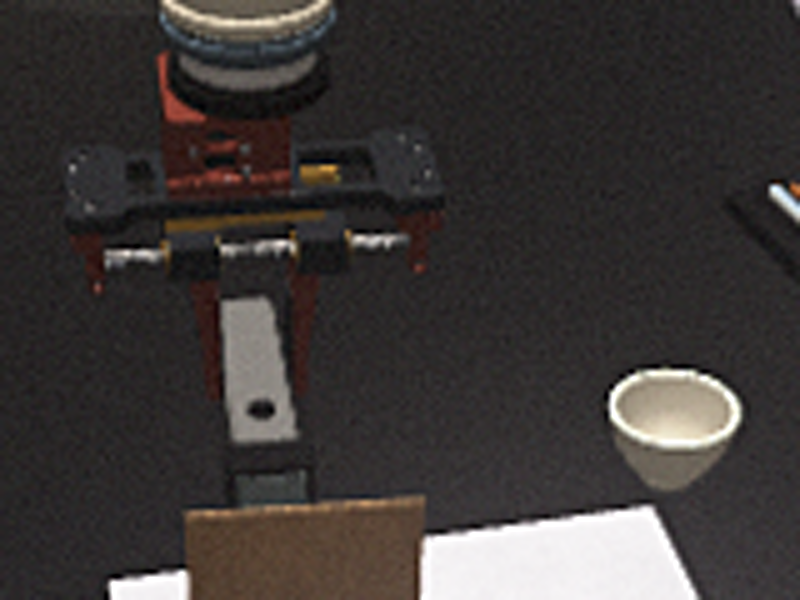

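The top crop shows the scanner head's front at px (276.8,198.6), so x≈0.510 and y≈0.126. That is square to the card and about 10 cm off it. The side crop shows it level between the fingers and centred behind the card. I'll hold here, then go back.

Request:
arm_command(
  steps=[
    {"dx":0,"dy":0,"dz":0,"ax":0,"ay":0,"az":0,"jaw":-1},
    {"dx":0,"dy":0,"dz":0,"ax":0,"ay":0,"az":0,"jaw":-1},
    {"dx":0,"dy":0,"dz":0,"ax":0,"ay":0,"az":0,"jaw":-1},
    {"dx":0,"dy":0,"dz":0,"ax":0,"ay":0,"az":0,"jaw":-1},
    {"dx":0,"dy":0,"dz":0,"ax":0,"ay":0,"az":0,"jaw":-1},
    {"dx":0,"dy":0,"dz":0,"ax":0,"ay":0,"az":0,"jaw":-1},
    {"dx":0,"dy":0,"dz":0,"ax":0,"ay":0,"az":0,"jaw":-1},
    {"dx":0,"dy":0,"dz":0,"ax":0,"ay":0,"az":0,"jaw":-1},
  ],
)

```text
clock: 5.7
position: [0.5089, 0.2032, 0.0976]
eef_rot: [-2.194, -2.248, -0.0]
wrist_force: [-0.4, 0.0, -1.8]
opening: 0.383
grip_force: 25.0
```

Request:
arm_command(
  steps=[
    {"dx":0,"dy":0,"dz":0,"ax":0,"ay":0,"az":0,"jaw":-1},
    {"dx":0,"dy":0,"dz":0,"ax":0,"ay":0,"az":0,"jaw":-1},
    {"dx":0,"dy":0,"dz":0,"ax":0,"ay":0,"az":0,"jaw":-1},
    {"dx":0.4,"dy":0.28,"dz":0,"ax":0,"ay":0,"az":0,"jaw":-1},
    {"dx":0.36,"dy":0.28,"dz":0,"ax":0,"ay":0,"az":0,"jaw":-1},
    {"dx":0,"dy":0,"dz":0.5,"ax":0,"ay":0,"az":0,"jaw":-1},
    {"dx":0,"dy":0,"dz":0.5,"ax":0,"ay":0,"az":0,"jaw":-1},
    {"dx":0,"dy":0,"dz":0.2,"ax":0,"ay":0,"az":0,"jaw":-1},
  ],
)

```text
clock: 6.5
position: [0.5346, 0.2415, 0.0345]
eef_rot: [-2.193, -2.247, 0.006]
wrist_force: [-0.7, 0.4, -2.0]
opening: 0.377
grip_force: 25.0
```

Request:
arm_command(
  steps=[
    {"dx":0,"dy":0,"dz":0.16,"ax":0,"ay":0,"az":0,"jaw":-1},
    {"dx":0,"dy":0,"dz":0.1,"ax":0,"ay":0,"az":0,"jaw":-1},
    {"dx":0,"dy":0,"dz":0.06,"ax":0,"ay":0,"az":0,"jaw":-1},
    {"dx":0,"dy":0,"dz":0,"ax":0,"ay":0,"az":0,"jaw":-1},
    {"dx":0,"dy":0,"dz":0,"ax":0,"ay":0,"az":0,"jaw":-1},
  ],
)

```text
clock: 7.0
position: [0.5365, 0.2421, 0.0226]
eef_rot: [2.194, 2.248, 0.002]
wrist_force: [-0.2, 0.1, -1.7]
opening: 0.384
grip_force: 25.0
```

```bash
python3 go.py .5365 .2415 .0209 1.5
```

```text
t 7.0 pos [0.5365 0.2421 0.0226] y yaw 1.3842584653396621 open 33.792217423073964 grip 24.993669390678406 F [-0.236   0.0591 -1.7444] q6 0.34189897419412496
shift now-axes [-0.0113  0.      0.0333] turn [ 0.0127 -0.0044 -0.0193] shift goal-axes [-0.0112  0.0001  0.0333]
```

Lower the last 1.7 mm, release, and rise clear.

Request:
arm_command(
  steps=[
    {"dx":0,"dy":0,"dz":0.03,"ax":0,"ay":0,"az":0,"jaw":-1},
    {"dx":0,"dy":0,"dz":0.01,"ax":0,"ay":0,"az":0,"jaw":-1},
    {"dx":0,"dy":0,"dz":0,"ax":0,"ay":0,"az":0,"jaw":1},
    {"dx":0,"dy":0,"dz":0,"ax":0,"ay":0,"az":0,"jaw":1},
    {"dx":0,"dy":0,"dz":0,"ax":0,"ay":0,"az":0,"jaw":1},
    {"dx":0,"dy":0,"dz":0,"ax":0,"ay":0,"az":0,"jaw":1},
    {"dx":0,"dy":0,"dz":0,"ax":0,"ay":0,"az":0,"jaw":1},
    {"dx":0,"dy":0,"dz":0,"ax":0,"ay":0,"az":0,"jaw":1},
  ],
)

```text
clock: 7.8
position: [0.536, 0.2419, 0.0195]
eef_rot: [-2.194, -2.248, 0.0]
wrist_force: [-0.7, -0.4, -0.3]
opening: 0.888
grip_force: 0.0
```

Request:
arm_command(
  steps=[
    {"dx":0,"dy":0,"dz":-0.5,"ax":0,"ay":0,"az":0,"jaw":1},
    {"dx":0,"dy":0,"dz":-1,"ax":0,"ay":0,"az":0,"jaw":1},
    {"dx":0,"dy":0,"dz":-1,"ax":0,"ay":0,"az":0,"jaw":1},
    {"dx":0,"dy":0,"dz":-1,"ax":0,"ay":0,"az":0,"jaw":1},
    {"dx":0,"dy":0,"dz":-1,"ax":0,"ay":0,"az":0,"jaw":1},
    {"dx":0,"dy":0,"dz":-0.8,"ax":0,"ay":0,"az":0,"jaw":1},
    {"dx":0,"dy":0,"dz":0,"ax":0,"ay":0,"az":0,"jaw":1},
  ],
)

```text
clock: 8.5
position: [0.5373, 0.2424, 0.2928]
eef_rot: [2.191, 2.244, 0.018]
wrist_force: [-0.3, 0.4, 0.9]
opening: 0.998
grip_force: 0.0
```

```bash
python3 go.py .497 -.280 .132 -97.2
```

```text
t 8.5 pos [0.5373 0.2424 0.2928] y yaw 1.3888987153241652 open 87.8313255074499 grip 0.0 F [-0.3004  0.4401  0.8833] q6 0.34187719395030763
shift now-axes [-10.4394  -1.0968   3.1607] turn [ 0.0483 -0.1251 16.4315] shift goal-axes [ 0.5096 10.4674  3.2165]
```

Request:
arm_command(
  steps=[
    {"dx":-0.95,"dy":-0.1,"dz":0,"ax":0,"ay":0,"az":0,"jaw":1},
    {"dx":-0.95,"dy":-0.1,"dz":0,"ax":0,"ay":0,"az":0,"jaw":1},
    {"dx":-0.95,"dy":-0.1,"dz":0,"ax":0,"ay":0,"az":0,"jaw":1},
    {"dx":-0.95,"dy":-0.1,"dz":0,"ax":0,"ay":0,"az":0,"jaw":1},
    {"dx":-0.95,"dy":-0.1,"dz":0,"ax":0,"ay":0,"az":0,"jaw":1},
    {"dx":-0.95,"dy":-0.1,"dz":0,"ax":0,"ay":0,"az":0,"jaw":1},
    {"dx":-0.95,"dy":-0.1,"dz":0,"ax":0,"ay":0,"az":0,"jaw":1},
    {"dx":-0.95,"dy":-0.1,"dz":0,"ax":0,"ay":0,"az":0,"jaw":1},
  ],
)

```text
clock: 9.3
position: [0.5045, -0.1407, 0.2836]
eef_rot: [-2.194, -2.248, 0.001]
wrist_force: [0.9, -0.2, 1.0]
opening: 1.003
grip_force: 0.0
```

Request:
arm_command(
  steps=[
    {"dx":0,"dy":0,"dz":0,"ax":0,"ay":0,"az":1,"jaw":1},
    {"dx":0,"dy":0,"dz":0,"ax":0,"ay":0,"az":1,"jaw":1},
    {"dx":0,"dy":0,"dz":0,"ax":0,"ay":0,"az":1,"jaw":1},
    {"dx":0,"dy":0,"dz":0,"ax":0,"ay":0,"az":1,"jaw":1},
    {"dx":0,"dy":0,"dz":0,"ax":0,"ay":0,"az":1,"jaw":1},
    {"dx":0,"dy":0,"dz":0,"ax":0,"ay":0,"az":1,"jaw":1},
    {"dx":0,"dy":0,"dz":0,"ax":0,"ay":0,"az":1,"jaw":1},
    {"dx":0,"dy":0,"dz":0,"ax":0,"ay":0,"az":1,"jaw":1},
  ],
)

```text
clock: 10.1
position: [0.5051, -0.1389, 0.2834]
eef_rot: [-2.921, -1.155, 0.002]
wrist_force: [-0.0, 0.3, 0.4]
opening: 1.005
grip_force: 0.0
```

Request:
arm_command(
  steps=[
    {"dx":0,"dy":0,"dz":0,"ax":0,"ay":0,"az":1,"jaw":1},
    {"dx":0,"dy":0,"dz":0,"ax":0,"ay":0,"az":1,"jaw":1},
    {"dx":0,"dy":0,"dz":0,"ax":0,"ay":0,"az":1,"jaw":1},
    {"dx":0,"dy":0,"dz":0,"ax":0,"ay":0,"az":1,"jaw":1},
    {"dx":0,"dy":0,"dz":0,"ax":0,"ay":0,"az":1,"jaw":1},
    {"dx":0,"dy":0,"dz":0,"ax":0,"ay":0,"az":1,"jaw":1},
    {"dx":0,"dy":0,"dz":0,"ax":0,"ay":0,"az":1,"jaw":1},
    {"dx":0,"dy":0,"dz":0,"ax":0,"ay":0,"az":1,"jaw":1},
  ],
)

```text
clock: 10.9
position: [0.5051, -0.1389, 0.2834]
eef_rot: [-3.138, 0.133, 0.002]
wrist_force: [0.3, 0.1, -0.3]
opening: 0.999
grip_force: 0.0
```

```bash
python3 go.py .497 -.280 .132 -97.2; python3 - <<'E'
from h import *
T=cap("top","top2");S=cap("side","side2")
o=np.zeros((600,800,3),np.uint8)
a=crop(S.im,265,225,375,350,5)[:600]
o[:a.shape[0],:550]=a
b=crop(T.im,205,165,325,225,2);o[:120,555:795]=b[:, :240]
cv2.imwrite("pics/clip.png",o)
E
```

```text
t 10.9 pos [ 0.5051 -0.1389  0.2834] y yaw -94.86096264566774 open 87.9508222316908 grip 0.0 F [ 0.259   0.1442 -0.3119] q6 1.3223387353241487
shift now-axes [0.0834 2.8272 3.0263] turn [-0.0036  0.0149  0.3898] shift goal-axes [0.1939 2.8205 3.0275]
```

View pics/clip.png

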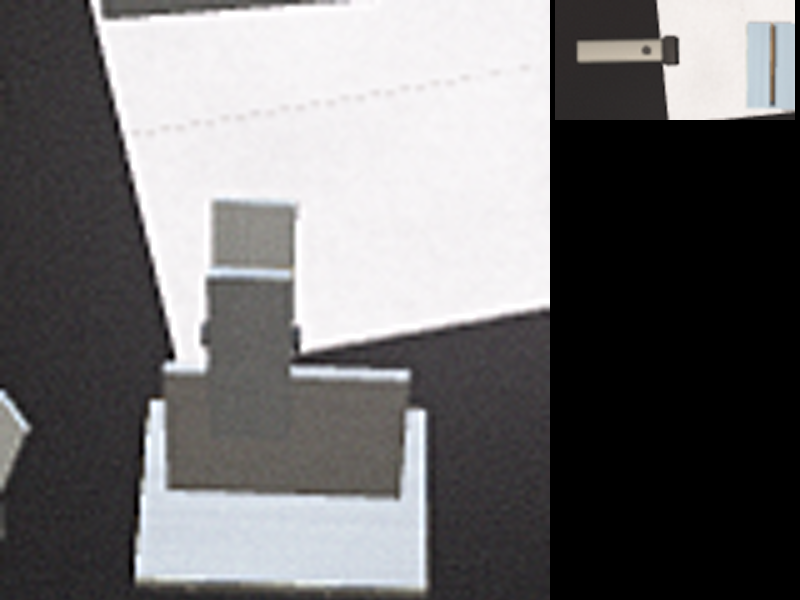

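The scanner lies flat on the bench where I released it. The clip's upright half faces the camera: its handle top is at side px (315,279) and its pivot nubs are around (315.4,292.2). I'll check the pivot against z = 0.107.

```bash
python3 - <<'E'
from h import *
S=load("side2");T=load("top0");np.set_printoptions(precision=4,suppress=True)
print("pivot",S.z((315.4,292.2),.107),"upright handle top (y=-13)",S.z((315,279.2),.157),"far tip",S.z((315.9,265.6),.152))
print("top-view: upright tip centre",T.z((430.8,205.8),.157),"lean",T.z((416.7,203.7),.152))
E
```

```text
pivot [ 0.498  -0.2782  0.107 ] upright handle top (y=-13) [ 0.4963 -0.2881  0.157 ] far tip [ 0.5011 -0.2544  0.152 ]
top-view: upright tip centre [ 0.4943 -0.2888  0.157 ] lean [ 0.4994 -0.2522  0.152 ]
```

Request:
arm_command(
  steps=[
    {"dx":0.08,"dy":0.95,"dz":0,"ax":0,"ay":0,"az":0,"jaw":1},
    {"dx":0,"dy":0.95,"dz":0,"ax":0,"ay":0,"az":0,"jaw":1},
    {"dx":0,"dy":0.9,"dz":0,"ax":0,"ay":0,"az":0,"jaw":1},
    {"dx":0,"dy":0,"dz":0,"ax":0,"ay":0,"az":0.39,"jaw":1},
    {"dx":0,"dy":0,"dz":0.8,"ax":0,"ay":0,"az":0,"jaw":1},
    {"dx":0,"dy":0,"dz":0.6,"ax":0,"ay":0,"az":0,"jaw":1},
    {"dx":0,"dy":0,"dz":0,"ax":0,"ay":0,"az":0,"jaw":1},
    {"dx":0,"dy":0,"dz":0,"ax":0,"ay":0,"az":0,"jaw":1},
  ],
  grip_force=30,
)

```text
clock: 11.8
position: [0.4977, -0.2786, 0.2144]
eef_rot: [-3.135, 0.188, 0.002]
wrist_force: [0.5, 0.2, 0.7]
opening: 1.003
grip_force: 0.0
```

```bash
python3 go.py .4968 -.279 .132 -97.2
```

```text
t 11.8 pos [ 0.4977 -0.2786  0.2144] y yaw -96.86021497123404 open 88.2349586933145 grip 0.0 F [0.4861 0.1839 0.6669] q6 1.1205583051980301
shift now-axes [-0.0138  0.0115  1.6485] turn [-0.0062  0.0131  0.0566] shift goal-axes [-0.016   0.0105  1.6485]
```

Request:
arm_command(
  steps=[
    {"dx":0,"dy":0,"dz":0.5,"ax":0,"ay":0,"az":0.05,"jaw":1},
    {"dx":0,"dy":0,"dz":0.5,"ax":0,"ay":0,"az":0,"jaw":1},
    {"dx":0,"dy":0,"dz":0.4,"ax":0,"ay":0,"az":0,"jaw":1},
    {"dx":0,"dy":0,"dz":0.25,"ax":0,"ay":0,"az":0,"jaw":1},
    {"dx":0,"dy":0,"dz":0,"ax":0,"ay":0,"az":0,"jaw":0},
    {"dx":0,"dy":0,"dz":0,"ax":0,"ay":0,"az":0,"jaw":-0.2},
    {"dx":0,"dy":0,"dz":0,"ax":0,"ay":0,"az":0,"jaw":-0.2},
    {"dx":0,"dy":0,"dz":0,"ax":0,"ay":0,"az":0,"jaw":-0.2},
  ],
)

```text
clock: 12.6
position: [0.4985, -0.2792, 0.1338]
eef_rot: [3.134, -0.198, 0.003]
wrist_force: [-0.2, 0.6, 0.2]
opening: 0.675
grip_force: 0.0
```

Request:
arm_command(
  steps=[
    {"dx":0,"dy":0,"dz":0,"ax":0,"ay":0,"az":0,"jaw":-1},
    {"dx":0,"dy":0,"dz":0,"ax":0,"ay":0,"az":0,"jaw":-1},
    {"dx":0,"dy":0,"dz":0,"ax":0,"ay":0,"az":0,"jaw":-1},
    {"dx":0,"dy":0,"dz":0,"ax":0,"ay":0,"az":0,"jaw":-1},
    {"dx":0,"dy":0,"dz":0,"ax":0,"ay":0,"az":0,"jaw":-1},
    {"dx":0,"dy":0,"dz":0,"ax":0,"ay":0,"az":0,"jaw":-1},
    {"dx":0,"dy":0,"dz":0,"ax":0,"ay":0,"az":0,"jaw":-1},
    {"dx":0,"dy":0,"dz":0,"ax":0,"ay":0,"az":0,"jaw":-1},
  ],
)

```text
clock: 13.4
position: [0.4979, -0.2788, 0.1321]
eef_rot: [-3.135, 0.199, 0.0]
wrist_force: [-0.4, 0.1, -0.9]
opening: 0.301
grip_force: 29.0
```

```bash
python3 go.py .4968 -.279 .132 -97.2
```

```text
t 13.4 pos [ 0.4979 -0.2788  0.1321] y yaw -97.25501932400556 open 26.5117952854297 grip 29.032715717330575 F [-0.3802  0.114  -0.8566] q6 1.1273916211717594
shift now-axes [-0.022  0.007  0.002] turn [-0.0004  0.0007 -0.0092] shift goal-axes [-0.022  0.007  0.002]
```

It's fully squeezed: 26.5 mm over the handles, with almost no side load. I'll lift straight off and read the pose.

Request:
arm_command(
  steps=[
    {"dx":0,"dy":0,"dz":-0.2,"ax":0,"ay":0,"az":0,"jaw":-1},
    {"dx":0,"dy":0,"dz":-0.4,"ax":0,"ay":0,"az":0,"jaw":-1},
    {"dx":0,"dy":0,"dz":-0.5,"ax":0,"ay":0,"az":0,"jaw":-1},
    {"dx":0,"dy":0,"dz":-0.6,"ax":0,"ay":0,"az":0,"jaw":-1},
    {"dx":0,"dy":0,"dz":-0.6,"ax":0,"ay":0,"az":0,"jaw":-1},
    {"dx":0,"dy":0,"dz":-0.6,"ax":0,"ay":0,"az":0,"jaw":-1},
    {"dx":0,"dy":0,"dz":-0.3,"ax":0,"ay":0,"az":0,"jaw":-1},
    {"dx":0,"dy":0,"dz":0,"ax":0,"ay":0,"az":0,"jaw":-1},
  ],
)

```text
clock: 14.2
position: [0.4985, -0.2792, 0.2963]
eef_rot: [3.132, -0.199, 0.009]
wrist_force: [-0.4, 0.2, 0.0]
opening: 0.296
grip_force: 29.0
```

```bash
python3 go.py .514 .019 .292 -88.5
```

```text
t 14.2 pos [ 0.4985 -0.2792  0.2963] y yaw -97.25443848591905 open 26.004853120229335 grip 29.033042108640075 F [-0.4111  0.2229  0.0137] q6 1.1273677389163663
shift now-axes [-0.4468 -5.9552  0.0666] turn [ 0.0299 -0.0525 -1.459 ] shift goal-axes [ 0.4651 -5.9536  0.0852]
```

Request:
arm_command(
  steps=[
    {"dx":0,"dy":0,"dz":0,"ax":0,"ay":0,"az":-0.73,"jaw":-1},
    {"dx":0,"dy":0,"dz":0,"ax":0,"ay":0,"az":-0.73,"jaw":-1},
    {"dx":0.1,"dy":-0.8,"dz":0,"ax":0,"ay":0,"az":0,"jaw":-1},
    {"dx":0.1,"dy":-0.8,"dz":0,"ax":0,"ay":0,"az":0,"jaw":-1},
    {"dx":0.1,"dy":-0.8,"dz":0,"ax":0,"ay":0,"az":0,"jaw":-1},
    {"dx":0.1,"dy":-0.8,"dz":0,"ax":0,"ay":0,"az":0,"jaw":-1},
    {"dx":0.06,"dy":-0.8,"dz":0,"ax":0,"ay":0,"az":0,"jaw":-1},
    {"dx":0,"dy":-0.8,"dz":0,"ax":0,"ay":0,"az":0,"jaw":-1},
  ],
)

```text
clock: 15.0
position: [0.5143, -0.0366, 0.2908]
eef_rot: [-3.141, -0.041, 0.003]
wrist_force: [0.3, 0.1, -0.2]
opening: 0.3
grip_force: 29.0
```

Request:
arm_command(
  steps=[
    {"dx":0,"dy":-0.6,"dz":0,"ax":0,"ay":0,"az":0,"jaw":-1},
    {"dx":0,"dy":-0.5,"dz":0,"ax":0,"ay":0,"az":0,"jaw":-1},
    {"dx":0,"dy":0,"dz":0,"ax":0,"ay":0,"az":0,"jaw":-1},
    {"dx":0,"dy":0,"dz":0,"ax":0,"ay":0,"az":0,"jaw":-1},
  ],
)

```text
clock: 15.4
position: [0.513, 0.0168, 0.2913]
eef_rot: [3.141, 0.043, -0.002]
wrist_force: [0.3, 0.5, -0.4]
opening: 0.298
grip_force: 29.0
```

```bash
python3 go.py .514 .019 .213 -88.5; python3 - <<'E'
from h import *
S=cap("side","side3")
cv2.imwrite("pics/c3.png",crop(S.im,260,60,380,180,5))
E
```

```text
t 15.4 pos [0.513  0.0168 0.2913] y yaw -88.43209414038662 open 26.19160611375646 grip 29.033946879208088 F [ 0.2876  0.5335 -0.3988] q6 1.5099351275716633
shift now-axes [ 0.0236 -0.0448  1.5663] turn [0.0037 0.0117 0.0113] shift goal-axes [ 0.0216 -0.0442  1.5663]
```

View pics/c3.png

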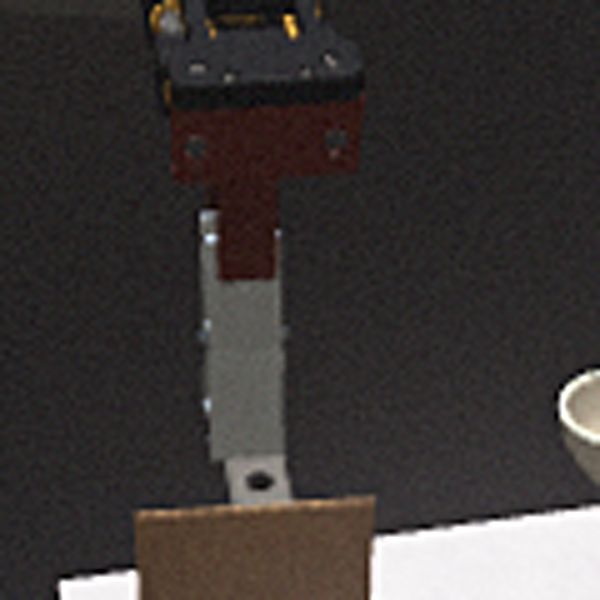

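```bash
python3 - <<'E'
from h import *
S=load("side3");np.set_printoptions(precision=4,suppress=True)
P=[.513,.0168,.2663]
print("pivot px pred",S.px(P),"seen 308.8,126.2;  back-proj",S.z((308.8,126.2),.2663))
for y in(-.005,-.008,-.010,-.013): print("jaw bottom",y,S.px([.513,.0168+y,.2163]))
print("seen 309.6,151.6; card mid",S.z((311.2,160.9),.165))
E
```

```text
pivot px pred [308.6711 125.2224] seen 308.8,126.2;  back-proj [0.513  0.0133 0.2663]
jaw bottom -0.005 [309.0751 146.6194]
jaw bottom -0.008 [309.2013 147.4703]
jaw bottom -0.01 [309.2858 148.0397]
jaw bottom -0.013 [309.413  148.8969]
seen 309.6,151.6; card mid [0.5188 0.0286 0.165 ]
```

The clip hangs upright over the card (jaw bottom at side px (309.6,151.6), card edge middle at (311.2,160.9)), maybe a few mm lower in the grip than nominal. I'll centre it and lower slowly, watching the force.

Request:
arm_command(
  steps=[
    {"dx":0.03,"dy":-0.05,"dz":0,"ax":0,"ay":0,"az":0,"jaw":-1},
    {"dx":0,"dy":0,"dz":0.2,"ax":0,"ay":0,"az":0,"jaw":-1},
    {"dx":0,"dy":0,"dz":0.2,"ax":0,"ay":0,"az":0,"jaw":-1},
    {"dx":0,"dy":0,"dz":0.2,"ax":0,"ay":0,"az":0,"jaw":-1},
    {"dx":0,"dy":0,"dz":0.15,"ax":0,"ay":0,"az":0,"jaw":-1},
    {"dx":0,"dy":0,"dz":0,"ax":0,"ay":0,"az":0,"jaw":-1},
    {"dx":0,"dy":0,"dz":0,"ax":0,"ay":0,"az":0,"jaw":-1},
  ],
)

```text
clock: 16.15
position: [0.5145, 0.0192, 0.2545]
eef_rot: [-3.141, -0.041, 0.001]
wrist_force: [1.0, 0.5, -0.2]
opening: 0.304
grip_force: 29.0
```

```bash
python3 go.py .5145 .0195 .215 -88.5; python3 - <<'E'
from h import *
S=cap("side","side4");T=cap("top","top4")
o=np.zeros((600,800,3),np.uint8)
o[:,:400]=crop(S.im,275,90,355,210,5);o[:300,400:]=crop(T.im,274,167,354,227,5)
cv2.imwrite("pics/c4.png",o)
E
```

```text
t 16.15 pos [0.5145 0.0192 0.2545] y yaw -88.49540432960973 open 26.725062674533387 grip 29.033196587115526 F [ 0.9627  0.5381 -0.2416] q6 1.5157758774242207
shift now-axes [ 0.0004 -0.0057  0.7891] turn [-0.0002  0.0035  0.0008] shift goal-axes [ 0.0001 -0.0057  0.7891]
```

View pics/c4.png

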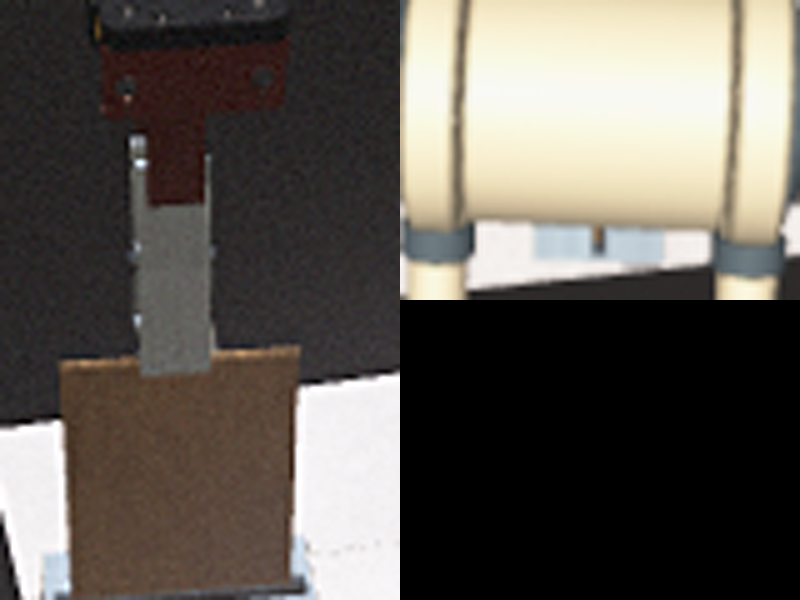

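The side crop shows the near jaw (bottom at crop (175,374)) in front of the card and overlapping the edge at crop row 356. The far jaw's sliver is behind the card, and it is centred to about 3 mm. There was no contact force, so I'm lowering to the final depth.

Request:
arm_command(
  steps=[
    {"dx":0,"dy":0,"dz":0.15,"ax":0,"ay":0,"az":0,"jaw":-1},
    {"dx":0,"dy":0,"dz":0.15,"ax":0,"ay":0,"az":0,"jaw":-1},
    {"dx":0,"dy":0,"dz":0.15,"ax":0,"ay":0,"az":0,"jaw":-1},
    {"dx":0,"dy":0,"dz":0.15,"ax":0,"ay":0,"az":0,"jaw":-1},
    {"dx":0,"dy":0,"dz":0.13,"ax":0,"ay":0,"az":0,"jaw":-1},
    {"dx":0,"dy":0,"dz":0,"ax":0,"ay":0,"az":0,"jaw":-1},
    {"dx":0,"dy":0,"dz":0,"ax":0,"ay":0,"az":0,"jaw":-1},
    {"dx":0,"dy":0,"dz":0,"ax":0,"ay":0,"az":0,"jaw":-1},
  ],
)

```text
clock: 17.05
position: [0.5146, 0.0193, 0.2182]
eef_rot: [-3.141, -0.042, 0.0]
wrist_force: [-0.2, 1.9, -1.4]
opening: 0.3
grip_force: 28.7
```

```bash
python3 go.py .5145 .0195 .218 -88.5; python3 - <<'E'
from h import *
S=cap("side","side5");T=cap("top","top5");S0=load("side0")
o=np.zeros((600,800,3),np.uint8)
o[:480,:400]=crop(S.im,285,120,335,180,8);o[:480,400:]=crop(S.im,265,150,345,230,5)[:,:400] if 0 else np.pad(crop(S.im,265,150,345,230,5),((0,80),(0,0),(0,0)))
cv2.imwrite("pics/c5.png",o[:480])
d=np.abs(S.im.astype(int)-S0.im).sum(2)
print("foot/edge diffs: card foot",d[205:230,282:342].mean(),"card lower",d[190:205,292:332].mean())
E
```

```text
t 17.05 pos [0.5146 0.0193 0.2182] y yaw -88.48402636287075 open 26.408083125485962 grip 28.660271521657705 F [-0.1719  1.914  -1.4245] q6 1.5157611639217758
shift now-axes [-0.0015 -0.0032  0.0041] turn [-0.0016  0.0008  0.0027] shift goal-axes [-0.0015 -0.0032  0.0041]
foot/edge diffs: card foot 7.346 card lower 10.528333333333334
```

View pics/c5.png

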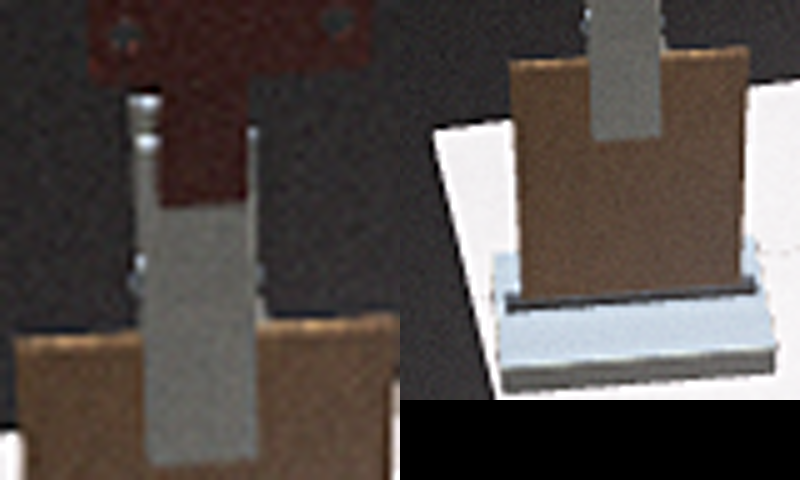

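There is a light contact: wrist Fy ≈ +1.9 N and the grip reading dropped from 29.03 to 28.66. That means the card is pressing the +y jaw outward, so the clip has to shift towards +y, as the side estimate suggested. The card hasn't visibly moved.

Request:
arm_command(
  steps=[
    {"dx":0,"dy":-0.04,"dz":0,"ax":0,"ay":0,"az":0,"jaw":-1},
    {"dx":0,"dy":-0.04,"dz":0,"ax":0,"ay":0,"az":0,"jaw":-1},
    {"dx":0,"dy":0,"dz":0,"ax":0,"ay":0,"az":0,"jaw":-1},
    {"dx":0,"dy":0,"dz":0,"ax":0,"ay":0,"az":0,"jaw":-1},
  ],
)

```text
clock: 17.55
position: [0.5146, 0.0231, 0.2183]
eef_rot: [3.141, 0.041, 0.0]
wrist_force: [0.2, 0.4, -0.4]
opening: 0.301
grip_force: 29.0
```

Request:
arm_command(
  steps=[
    {"dx":0,"dy":0,"dz":0,"ax":0,"ay":0,"az":0,"jaw":-1},
    {"dx":0,"dy":0,"dz":0,"ax":0,"ay":0,"az":0,"jaw":-1},
  ],
)

```text
clock: 17.75
position: [0.5145, 0.0231, 0.2182]
eef_rot: [3.141, 0.041, 0.0]
wrist_force: [-0.2, -0.3, -1.1]
opening: 0.3
grip_force: 29.0
```

Request:
arm_command(
  steps=[
    {"dx":0,"dy":-0.04,"dz":0,"ax":0,"ay":0,"az":0,"jaw":-1},
    {"dx":0,"dy":0,"dz":0,"ax":0,"ay":0,"az":0,"jaw":-1},
    {"dx":0,"dy":0,"dz":0,"ax":0,"ay":0,"az":0,"jaw":-1},
  ],
)

```text
clock: 18.05
position: [0.5145, 0.0253, 0.2181]
eef_rot: [3.141, 0.041, 0.0]
wrist_force: [-0.5, 0.4, -0.7]
opening: 0.302
grip_force: 29.0
```

```bash
python3 go.py .5145 .0255 .218 -88.5
```

```text
t 18.05 pos [0.5145 0.0253 0.2181] y yaw -88.48666856189709 open 26.56262798690009 grip 29.032836640253663 F [-0.4606  0.402  -0.713 ] q6 1.5275010291917728
shift now-axes [ 0.0008 -0.0037  0.0028] turn [ 0.0003 -0.0001  0.0022] shift goal-axes [ 0.0008 -0.0037  0.0028]
```

Contact is gone: the grip is back to 29.03 N and the sideways force is about zero. I'll go 1.5 mm more to the middle of the free gap, then check that the card has not moved.

Request:
arm_command(
  steps=[
    {"dx":0,"dy":-0.03,"dz":0,"ax":0,"ay":0,"az":0,"jaw":-1},
    {"dx":0,"dy":0,"dz":0,"ax":0,"ay":0,"az":0,"jaw":-1},
    {"dx":0,"dy":0,"dz":0,"ax":0,"ay":0,"az":0,"jaw":-1},
    {"dx":0,"dy":0,"dz":0,"ax":0,"ay":0,"az":0,"jaw":-1},
    {"dx":0,"dy":0,"dz":0,"ax":0,"ay":0,"az":0,"jaw":-1},
  ],
)

```text
clock: 18.55
position: [0.5144, 0.0267, 0.2181]
eef_rot: [3.141, 0.041, -0.0]
wrist_force: [0.5, -0.6, -1.7]
opening: 0.303
grip_force: 29.0
```

```bash
python3 - <<'E'
from h import *
from plant import observe
S=cap("side","side6");S0=load("side0")
g=lambda c:cv2.cvtColor(c.im,cv2.COLOR_RGB2GRAY).astype(np.float32)
for n,(y0,y1,x0,x1) in dict(foot=(195,235,275,350),card_left=(155,225,275,300),card_right=(155,225,322,350)).items():
    print(n,cv2.phaseCorrelate(g(S0)[y0:y1,x0:x1].copy(),g(S)[y0:y1,x0:x1].copy()))
F=np.array([(lambda s:np.r_[s["wrist_force"],s["grip_force"],s["opening"]*88,s["position"]])(observe())]);print(F.round(4))
o=np.zeros((480,800,3),np.uint8);o[:,:400]=crop(S.im,285,120,335,180,8);o[:,400:]=crop(S0.im,285,120,335,180,8);cv2.imwrite("pics/c6.png",o)
E
```

```text
foot ((0.4936072549199295, -0.027392429540714858), 1.0108132677872976)
card_left ((0.4814927169501413, 0.03905431147563121), 1.0141554714573755)
card_right ((-0.09096759253720776, -0.05128724560795206), 1.0222935235058819)
[[-1.81200e-01  9.23700e-01 -6.20900e-01  2.90327e+01  2.65816e+01
   5.14400e-01  2.67000e-02  2.18100e-01]]
```

View pics/c6.png

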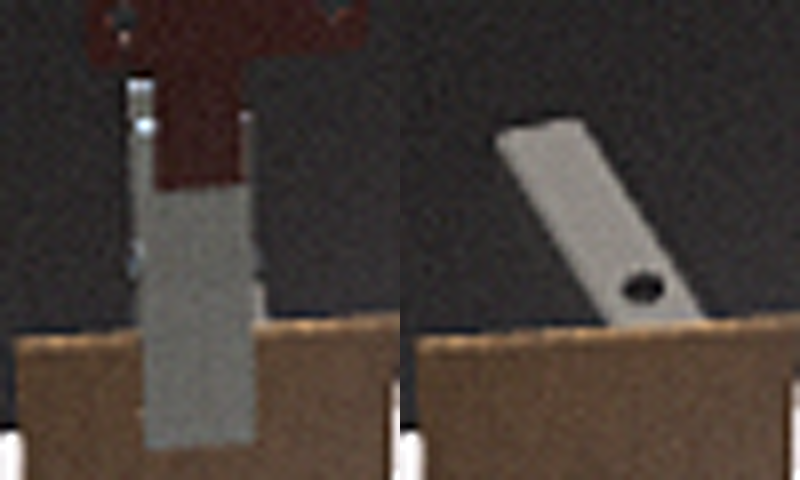

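The card edge is where it was at the start (shift under 0.5 px, about 1 mm). The clip sits upright over it with about 22 mm of the edge between the jaws and no contact. Handing in.

```bash
python3 -c "
from plant import job
print(job.finish_job())"
```

```text
the job is handed in; nothing more can be done
None
```

I aimed the scanner at the label and laid it back down flat, and I handed the job in holding the clip squeezed open around the card's top edge; the verdict wasn't shown. The clip lightly touched the card (about 2 N) on the way down; I moved it clear, and the card shifted by no more than about 1 mm.

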